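# Load a pin into the V-groove jig and shut the gate behind it

## Robot

A 6-joint arm with a two-finger parallel gripper is mounted at the origin on the work surface; the furniture and walls round the work are solid. World frame = base frame: x ahead of the robot, y to its left, z up, the work surface at z = 0. Lengths are in mm, angles in rad, forces in N, time in s.
With the tool pointing down it reaches from about 300 to 950 mm from the base axis. Payload 3.1 kg.
Tool frame: the origin (TCP) lies on the centre line of the jaws, within the pads' length; the fingertips stand 19 mm ahead of it and the grasp point (between the pads) is the TCP; z points along the fingers, y is the direction in which the jaws open and shut (so a half turn about z gives the same grasp; the last joint's range is limited). The gripper opens to 85 mm and grips with 20 to 120 N. Pads are 22 mm wide; open, the fingers measure 114 mm over their backs; the gripper's body (76 mm by 85 mm) begins 54 mm behind the grasp point. The pads swing forward as they close: fully open they stand 13 mm farther back than shut.
Start: joints at [-1.335, 0.308, 1.634, -0, 1.2, -0.07], TCP at [188.133, -596.019, 250.272] pointing down, gripper open.
Joint ranges: [-3.06, 3.06], [-0.79, 1.96], [0.05, 2.63], [-1.19, 4.34], [0.05, 2.64], [-2.94, 2.94]. Speed limits (rad/s): [2.79, 2.79, 3.14, 3.14, 3.14, 3.14].

## Interface

Orientations are given as [roll, pitch, yaw] about the fixed x, y, z axes, in that order (R = Rz(yaw) Ry(pitch) Rx(roll)).
In Python, from rig import monitor, cams, manip gives the robot as it stands.
- The arm moves only by the tool move_arm, never from a script. Its argument "series" is a list of rows, each an object of numbers: "x", "y", "z": the shift along the tool's x, y, z in units of 30 mm (1.0 is 30 mm); "roll": the turn about the tool's z in units of 8 degrees (1.0 is 8 degrees). A call has 1 to 10 rows; each row shifts and turns the commanded pose from where the row before left it, along the tool's axes as they then stand; what a row does not reach is not made up. A row lasts 1/10 s, in which the tool goes at most 50 mm and 8.59 degrees, less where a joint would pass 70% of its speed; a pose out of reach is approached as far as the arm can. A call is refused whole if a number of a shift passes 1 or a number of a turn 1, either way. A call with a gripper value outside its range is refused whole. "jaw" is the opening, from 0 (shut) to 1 (fully open), set as the call begins (left out, the last holds). The fingers move at their own pace and stop on an object; "newtons" is the grip in N (left out, the last holds). Time passes only in rows, so rows that do not move let the fingers close. It gives the time, the measured TCP pose, the force and the opening at its end, in the units of the state.
- monitor.state(): the state, without advancing time (a new reading comes with each control period).
- cams.read_camera(name): name is "scene" or "top" or "wrist"; returns a dict with "image" (400x640x3 uint8, red, green, blue), "depth" (400x640 float32, mm along the optical axis (not along the pixel's ray), 0 where there is no reading), "intrinsics" (3x3 intrinsics, pixels), "xyz" and "attitude" of the camera in the world. Camera axes: x right, y down, z forward; pixel columns grow to the right and rows downward; lengths in mm; the calibration is good to about 2 mm. A picture is of the moment at which its call begins.
- manip.close_job(): hands the job in, once; it reports no verdict.
The state is a dict: "clock": time; "joint_pos": joint angles; "joint_velocities": joint speeds; "effort": joint torques, N m; "eef_pos": TCP position; "tcp_rot": TCP orientation; "force": force on the tool from outside, world axes, zero at the start; "moment": the same for the moment, N m; "opening": opening from 0.0 (shut) to 1.0 (fully open).
Only numpy, scipy, OpenCV 4.12 (cv2) and the standard library are available. Lean on these libraries where they do the work, as an engineer would, in place of code of your own. Each camera call takes 0.05 s, during which the arm holds its last target. There are 200 camera calls.

## Task

Load the red-tailed pin into the V-groove jig, bare end first: swing the yellow gate fully open, take the pin from the sloped rest, lay it in the groove short of the grey bridge, and push it along until its bare end touches the end stop. Only then swing the gate fully shut behind it, and let go. Leave the blue-tailed pin in the rest and everything else on the bench where it is.

Things in the scene. Friction and masses are not known exactly. Their poses are not given: they have to be found in the camera images.
- jig: pin jig fixed to the bench: dark plate 232x112x10 mm with an aluminium 90-degree V-groove along x from -100 to +100 mm. Origin under the groove's line at the plate's underside; x to the end stop, y across, z up. A lying pin's axis is at y = 0, 42 mm up; the V's edges and flat shoulders are 38 mm up, 44 mm wide in all. Pushing a pin along takes 1 to 3 N.
- jig_stop (a point): on the jig's end stop (steel block with brass disc, at jig x = +100 mm), the point that the centre of the pin's bare end touches, 42 mm up. Axes as the jig. A home pin's middle is at jig x = +30 mm, its tail at -40 mm.
- jig_gap (a point): centre of the finger gap in the V-groove, at jig x = -14 mm, 42 mm up on a lying pin's axis. Axes as the jig. The gap runs 24 mm either way along the groove (jig x -38 to +10 mm); only the plate, 10 mm up, is below it, so fingers holding a pin can reach down here.
- jig_bridge (a point): middle of the fixed grey bridge over the groove, at jig x = +82 mm; 18 mm long, 60 mm across, top 60 mm up, underside 3.8 mm above a lying pin's top. A pin can be laid only with its bare end short of jig x = 73 mm, then pushed on underneath.
- gate (a joint): yellow swing gate, a level arm 40 to 50 mm up on an upright pivot at jig x -49, y +48 mm. 0 rad = shut: along jig -y across the groove, its face 4 mm behind a home pin's tail; it blocks laying and pushing. Grows as it swings away from the stop (clockwise from above); 1.57 = along jig -x, beside the groove; limit 1.6. Starts 0 to 0.3. About 0.5 N at the knob; stays put.
- gate_knob (a point): centre of the black round knob standing on the gate's free end, 14 mm diameter, 30 mm high (50 to 80 mm above the bench; this point 66 mm), 78 mm from the pivot's axis.
- pin_red_mid (a point): middle of the red-tailed pin: straight round steel pin, 14 mm diameter, 140 mm long, 0.12 kg, red over the last 42 mm, other end bare. On its axis; x axis along the pin to the bare end. Starts in one of the rest's two places (varies), bare end up, 0.63 rad from level, middle 64 mm above the bench; free beside and below for 34 mm either way from the middle.
- pin_red_tip (a point): centre of the bare end face of the red-tailed pin, 70 mm from its middle.
- pin_blue_mid (a point): middle of the blue-tailed pin: straight round steel pin, 14 mm diameter, 140 mm long, 0.12 kg, blue over the last 42 mm, other end bare. On its axis; x axis along the pin to the bare end. Starts in one of the rest's two places (varies), bare end up, 0.63 rad from level, middle 64 mm above the bench; free beside and below for 34 mm either way from the middle. Stays there.
- rest: sloped two-place pin rest fixed to the bench, dark base plate 150x112x8 mm with grey V-supports near each end of the pins. Origin: centre of the underside. x axis uphill; the two places are at y = +29 and -29 mm.
- solder_spool: wire spool, blue flanges with silver wire, 62 mm diameter, 76 mm high; a bystander to leave alone. Origin: centre of its underside.
- ipa_dispenser: clear solvent bottle with black lid, 62 mm diameter, 120 mm high; a bystander to leave alone. Origin: centre of its underside.
- tip_cleaner: round black cup full of brass curls, 64 mm diameter, 37 mm high; a bystander to leave alone. Origin: centre of its underside.
- tray_nuts: black open parts tray, 64x90x24 mm; a bystander to leave alone. Origin: centre of its underside.
- marker_black: grey felt marker with a black cap lying flat, 126x11x13 mm; a bystander to leave alone. Origin: centre of its underside.
- driver_fine: small screwdriver with a pale green handle lying flat, 131x14x15 mm; a bystander to leave alone. Origin: centre of its underside.
- flux_syringe: clear syringe with a blue tip lying flat, 119x28x17 mm; a bystander to leave alone. Origin: centre of its underside.
Not all that is in view belongs to the job. What is shaped like the part that bears pin_red_mid but purple is not meant.

How it is judged (in metres and radians):
On the way, in this order (a step that is already met when the one before it is completed fails the run):
1. the gate is swung open (more than 1.2 rad) (value of joint gate above 1.2 rad), for 0.1 s.
2. the red-tailed pin lies in the groove, bare end towards the stop and still short of the bridge (y of pin_red_mid in the frame of jig between -0.003 and 0.003 m and z of pin_red_mid in the frame of jig between 0.039 and 0.045 m and angle between the x axis of pin_red_mid and the x axis of jig, either way round below 0.05 rad and x of pin_red_tip in the frame of jig between -0.03 and 0.073 m), for 0.2 s.
3. the pin is pushed home: its bare end within 3 mm of the end stop, while the gate is still open (y of pin_red_mid in the frame of jig between -0.003 and 0.003 m and z of pin_red_mid in the frame of jig between 0.039 and 0.045 m and angle between the x axis of pin_red_mid and the x axis of jig, either way round below 0.05 rad and x of pin_red_tip in the frame of jig above 0.097 m and value of joint gate above 0.6 rad), for 0.2 s.
4. the gate is shut behind the pin (y of pin_red_mid in the frame of jig between -0.003 and 0.003 m and z of pin_red_mid in the frame of jig between 0.039 and 0.045 m and angle between the x axis of pin_red_mid and the x axis of jig, either way round below 0.05 rad and x of pin_red_tip in the frame of jig above 0.097 m and value of joint gate below 0.08 rad), for 0.2 s.
At the end, for the whole second after the job is handed in: The red-tailed pin lies seated in the groove (axis within 3 mm of the groove's line and height, within 0.05 rad of its direction), bare end within 3 mm of the end stop; the gate is shut (under 0.08 rad); the blue-tailed pin is within 20 mm of where it started, no bystander was moved 30 mm (all of step 4 and distance of pin_blue_mid from where it was at the start of the episode below 0.02 m); the robot touches nothing.
It fails at once if the blue-tailed pin is moved more than 20 mm (distance of pin_blue_mid from where it was at the start of the episode above 0.02 m).
It fails at once if a bystander is moved more than 30 mm (distance of any of solder_spool, ipa_dispenser, tip_cleaner, tray_nuts, marker_black, driver_fine, flux_syringe from where it was at the start of the episode above 0.03 m).
It also fails if it takes over 69 s, if anything falls off the work surface, if the arm or the gripper's body presses on something with over 40 N, if the wrist force passes 120 N, or if a joint passes its speed limit or range.

## Working session

There is one attempt and no reset: what is moved stays moved. The work goes in short steps, Python scripts to look and compute and a tool call to move; the robot and the scene stay as the last step left them, time stands still between calls to the robot, and variables do not carry over. Pictures are saved under pics/ and viewed, about 8 in all and at most 12, crops included, and the job is handed in when it is done.

Besides the shell and the picture viewer there is one more tool, called after ">>>" in YAML: its name, and indented under it one key for each argument. move_arm: Moves the arm, as the interface text tells. Its arguments: {"type":"object","properties":{"series":{"type":"array","items":{"type":"object","properties":{"x":{"type":"number"},"y":{"type":"number"},"z":{"type":"number"},"roll":{"type":"number"}}}},"jaw":{"type":"number"},"newtons":{"type":"number"}},"required":["series"]}

```bash
mkdir -p pics; ls; cat > h.py <<'E'
import numpy as np,cv2
from rig import monitor,cams,manip
from scipy.spatial.transform import Rotation as R
def shot(n,save=None):
    d=cams.read_camera(n)
    if save: cv2.imwrite('pics/'+save,d['image'][:,:,::-1])
    np.savez('/tmp/%s.npz'%n,**{k:np.array(v) for k,v in d.items()})
    return d
def load(n): return np.load('/tmp/%s.npz'%n)
def cloud(d):
    K=d['intrinsics'];z=d['depth'];v,u=np.mgrid[:z.shape[0],:z.shape[1]]
    P=np.stack([(u-K[0,2])/K[0,0]*z,(v-K[1,2])/K[1,1]*z,z],-1)
    return P@rot(d).T+np.array(d['xyz'])
def rot(d):
    a=np.array(d['attitude']); return a if a.shape==(3,3) else R.from_euler('xyz',a).as_matrix()
E
python3 - <<'E'
from h import *
print(monitor.state())
for n in('top','scene'):
    d=shot(n,n+'1.png');print(n,d['xyz'],d['attitude'],d['intrinsics'])
E
```

```text
pics
{'clock': 0.0, 'joint_pos': array([-1.33471454e+00,  3.09012860e-01,  1.63519739e+00, -1.89801604e-05,
        1.19968653e+00, -6.97077141e-02]), 'joint_velocities': array([-4.32539582e-04,  5.32262506e-04,  1.11636396e-04, -9.06252491e-04,
       -7.99961270e-05,  1.24608597e-04]), 'effort': array([ 2.26527400e-04, -4.15248907e+01, -2.76665819e+01,  7.62184709e-05,
        1.02708436e-02, -1.14204471e-05]), 'eef_pos': array([ 187.93529534, -595.25709567,  249.03696598]), 'tcp_rot': array([-3.13929289e+00, -1.42855981e-04,  3.05796242e-01]), 'force': array([ 0.46657112,  0.31483189, -0.01205659]), 'moment': array([ 0.01337051, -0.05626191, -0.00779349]), 'opening': 0.9985562236833389}
top [ 316.64331071  181.40499721 1453.07552172] [-2.99226133e+00 -1.48297635e-03 -1.56079520e+00] [[421.52364808   0.         316.07690201]
 [  0.         421.52364808 198.71835904]
 [  0.           0.           1.        ]]
scene [-251.75618602  313.98638917 1019.16310408] [-2.43562206e+00  1.28749698e-03 -1.71332180e+00] [[393.12698583   0.         321.35485032]
 [  0.         393.12698583 192.51706083]
 [  0.           0.           1.        ]]
```

View pics/top1.png

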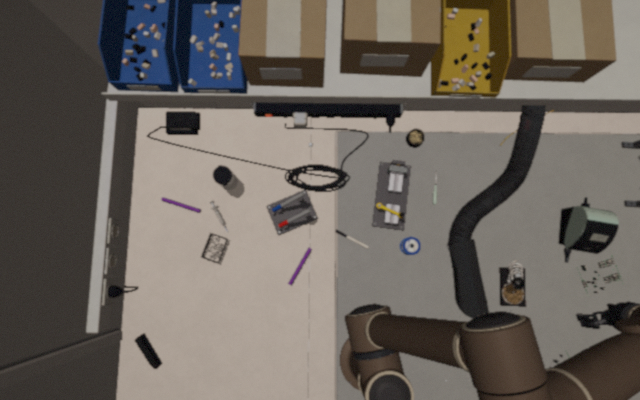

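View pics/scene1.png

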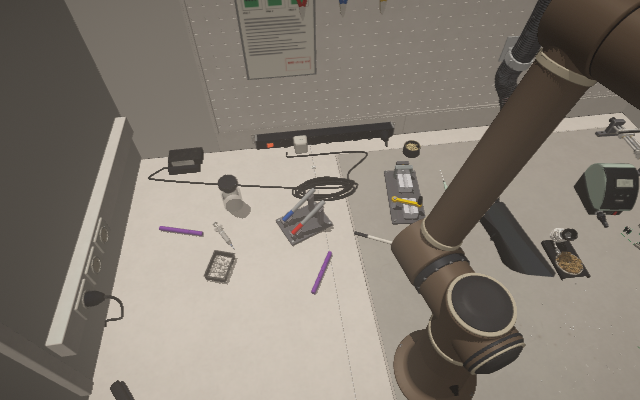

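Top view: the jig is at about (392,196) with its yellow gate at (390,210). The rest is at (292,213), with the red pin at (293,224) and the blue pin near (288,208). The purple decoys lie flat on the bench at (181,205) and (301,266). I'll confirm this in an enlarged crop and measure.

```bash
python3 - <<'E'
from h import *
t=load('top');s=load('scene')
a=cv2.resize(t['image'][150:245,255:425],None,fx=4.6,fy=4.6,interpolation=cv2.INTER_CUBIC)
b=cv2.resize(s['image'][145:250,270:430],None,fx=4,fy=4,interpolation=cv2.INTER_CUBIC)
cv2.imwrite('pics/crop1.png',a[:,:,::-1]);cv2.imwrite('pics/crop2.png',b[:,:,::-1])
for n,d in(('top',t),('scene',s)):
    C=cloud(d);h=cv2.cvtColor(d['image'],cv2.COLOR_RGB2HSV).astype(int)
    H,S,V=h[...,0],h[...,1],h[...,2]
    if n=='top': roi=np.s_[150:245,255:425]
    else: roi=np.s_[145:250,270:430]
    for c,m in dict(red=((H<6)|(H>174))&(S>140)&(V>70),blue=(H>100)&(H<130)&(S>120)&(V>60),yel=(H>18)&(H<35)&(S>140)&(V>90)).items():
        mm=np.zeros_like(m);mm[roi]=m[roi];P=C[mm];v,u=np.where(mm)
        if len(P)==0: print(n,c,0);continue
        mu=np.median(P,0);U=np.linalg.svd(P-P.mean(0),full_matrices=False)[2][0]
        pr=(P-mu)@U
        print(n,c,len(P),'uv',u.mean().round(1),v.mean().round(1),'med',mu.round(1),'dir',U.round(3),'span',np.percentile(pr,[2,98]).round(1))
E
```

```text
top red 38 uv 283.1 223.4 med [444.2 291.7  39.3] dir [-0.277  0.73  -0.625] span [-18.  20.]
top blue 47 uv 326.6 220.1 med [493.2 306.2  46.1] dir [-0.234 -0.972  0.03 ] span [-21.4 472.2]
top yel 63 uv 386.7 209.2 med [498.2 -49.7  49.9] dir [-0.405 -0.903  0.146] span [-31.9  51.4]
scene red 46 uv 296.7 228.3 med [443.  290.6  41.1] dir [-0.319  0.748 -0.582] span [-18.8  18.8]
scene blue 24 uv 287.1 214.8 med [498.5 314.8  42.7] dir [-0.609 -0.001  0.793] span [ -7.2 667.6]
scene yel 108 uv 406.0 201.5 med [491.7 -63.4  50.2] dir [-0.417 -0.909 -0.009] span [-44.3  45. ]
```

View pics/crop1.png

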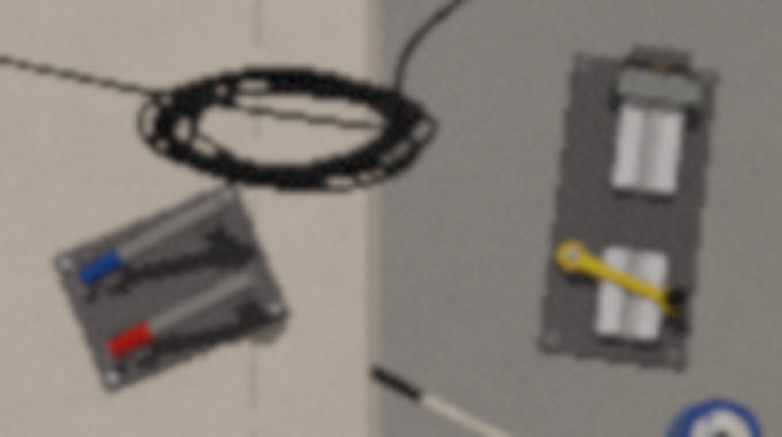

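The crop confirms it: the red-tailed pin is in the rest's lower place, with its tail at top pixel (283,223). The blue one is above it at (277,208), and both purple pins lie on the bench. The jig's stop and bridge are at top pixel (397,168), pointing roughly along world +x. Next I'll work out a coarse jig pose and check the hose heights for a safe path.

```bash
cat >> h.py <<'E'
def pix(d,u,v,z):
    K=d['intrinsics'];r=rot(d)@np.array([(u-K[0,2])/K[0,0],(v-K[1,2])/K[1,1],1.]);o=np.array(d['xyz'])
    return o+r*(z-o[2])/r[2]
def go(x,y,z,yaw):
    """print relative need in tool units from measured pose"""
    s=monitor.state();p=np.array(s['eef_pos']);yw=s['tcp_rot'][2];Rm=R.from_euler('xyz',[np.pi,0,yw]).as_matrix()
    d=Rm.T@(np.array([x,y,z])-p)/30; dy=(yaw-yw+np.pi)%(2*np.pi)-np.pi
    print('t',round(s['clock'],2),'pos',p.round(1),'yaw',round(yw,3),'need tool units',d.round(2),'roll units',round(-np.degrees(dy)/8,2),'F',np.round(s['force'],1),'open',round(s['opening'],2))
E
python3 - <<'E'
from h import *
t=load('top');C=cloud(t)
c=[pix(t,255+a/4.6,150+b/4.6,10) for a,b in((575,55),(717,75),(685,368),(543,350))]
print(np.round(c,1));ce=np.mean(c,0);ax=(c[0]+c[1]-c[2]-c[3]);yaw=np.arctan2(ax[1],ax[0]);print('plate ctr',ce.round(1),'yaw',yaw,'L',np.linalg.norm(ax)/2)
print('pivot',pix(t,255+571/4.6,150+255/4.6,50).round(1),'knob',pix(t,255+677/4.6,150+300/4.6,75).round(1))
print('groove ends z38',pix(t,255+628/4.6,150+338/4.6,38).round(1),pix(t,255+652/4.6,150+100/4.6,38).round(1))
print('bl tail',pix(t,255+100/4.6,150+267/4.6,46).round(1))
for u,v in((530,140),(510,180),(480,215),(460,240),(465,280),(475,310),(410,245),(300,270),(300,215)): print((u,v),C[v,u].round(0))
go(ce[0],ce[1],330,1.3)
E
```

```text
[[ 666.5  -41.5   10. ]
 [ 652.  -149.5   10. ]
 [ 428.5 -120.5   10. ]
 [ 440.9  -14.9   10. ]]
plate ctr [547.  -81.6  10. ] yaw -0.1235182081663688 L 226.29103253504366
pivot [507.1 -30.6  50. ] knob [ 472.  -102.2   75. ]
groove ends z38 [447.9 -73.3  38. ] [625.9 -94.2  38. ]
bl tail [495.3 313.4  46. ]
(530, 140) [ 703. -488.  173.]
(510, 180) [ 585. -443.  120.]
(480, 215) [ 470. -340.  122.]
(460, 240) [ 390. -272.  126.]
(465, 280) [ 266. -284.  121.]
(475, 310) [ 177. -309.  126.]
(410, 245) [ 378. -141.    5.]
(300, 270) [290. 234.  -0.]
(300, 215) [468. 233.  90.]
t 0.1 pos [ 187.9 -595.3  249.2] yaw 0.306 need tool units [ 16.57 -12.73  -2.69] roll units -7.12 F [-0.6 -0.1 -0.7] open 1.0
```

>>> move_arm:
  series:
    - {"z": -1}
    - {"z": -1}
    - {"z": -0.7}
    - {"x": 1, "y": -0.77}
    - {"x": 1, "y": -0.77}
    - {"x": 1, "y": -0.77}
    - {"x": 1, "y": -0.77}
    - {"x": 1, "y": -0.77}
    - {"x": 1, "y": -0.77}
    - {"x": 1, "y": -0.77}
  jaw: 0.45

```text
invalid input at $.series[0]: expected keys x, y, z, roll
```

>>> move_arm:
  series:
    - {"x": 1, "y": -0.77}
    - {"x": 1, "y": -0.77}
    - {"x": 1, "y": -0.77}
    - {"x": 1, "y": -0.77}
    - {"x": 1, "y": -0.77}
    - {"x": 1, "y": -0.77}
    - {"x": 1, "y": -0.77}
    - {"x": 1, "y": -0.77}
    - {"roll": -1}
    - {"roll": -1}

```text
invalid input at $.series[0]: expected keys x, y, z, roll
```

>>> move_arm:
  series:
    - {"roll": -1}
    - {"roll": -1}
    - {"roll": -1}
    - {"roll": -1}
    - {"roll": -1}
    - {}
    - {}
    - {}

```text
invalid input at $.series[0]: expected keys x, y, z, roll
```

```bash
python3 - <<'E'
from h import *
go(545,-82,330,1.3)
d=shot('wrist','w1.png');print(d['xyz'],d['attitude'],d['intrinsics'][0])
E
```

```text
t 0.1 pos [ 187.9 -595.3  249.2] yaw 0.306 need tool units [ 16.5  -12.73  -2.69] roll units -7.12 F [-0.6 -0.1 -0.7] open 1.0
[ 258.08642402 -573.24286758  374.76829968] [ 2.84624189e+00  2.26152884e-03 -1.26493277e+00] [355.00393665   0.         318.30931747]
```

View pics/w1.png

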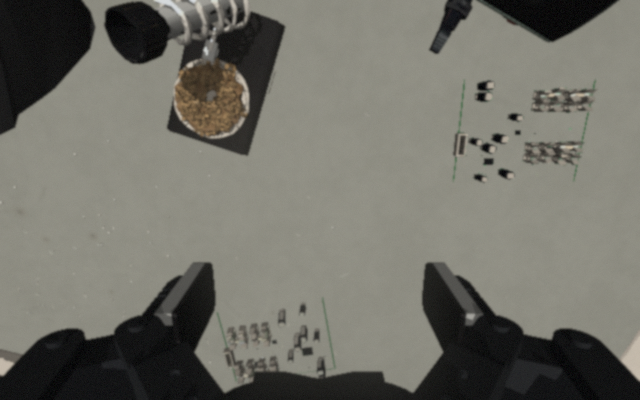

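All four keys are needed in each row. The view shows only the start area, with the jaws at the bottom, and image-up is tool +x.

>>> move_arm:
  series:
    - {"x": 0, "y": 0, "z": -1, "roll": 0}
    - {"x": 0, "y": 0, "z": -1, "roll": 0}
    - {"x": 0, "y": 0, "z": -0.7, "roll": 0}
    - {"x": 1, "y": -0.77, "z": 0, "roll": 0}
    - {"x": 1, "y": -0.77, "z": 0, "roll": 0}
    - {"x": 1, "y": -0.77, "z": 0, "roll": 0}
    - {"x": 1, "y": -0.77, "z": 0, "roll": 0}
    - {"x": 1, "y": -0.77, "z": 0, "roll": 0}
    - {"x": 1, "y": -0.77, "z": 0, "roll": 0}
    - {"x": 1, "y": -0.77, "z": 0, "roll": 0}
  jaw: 0.45

```text
clock: 1.15
eef_pos: [340.2, -377.0, 331.0]
tcp_rot: [-3.141, 0.0, 0.306]
force: [0.3, 0.3, -0.4]
opening: 0.451
```

>>> move_arm:
  series:
    - {"x": 1, "y": -0.77, "z": 0, "roll": 0}
    - {"x": 1, "y": -0.77, "z": 0, "roll": 0}
    - {"x": 1, "y": -0.77, "z": 0, "roll": 0}
    - {"x": 1, "y": -0.77, "z": 0, "roll": 0}
    - {"x": 1, "y": -0.77, "z": 0, "roll": 0}
    - {"x": 1, "y": -0.77, "z": 0, "roll": 0}
    - {"x": 0, "y": 0, "z": 0, "roll": -1}
    - {"x": 0, "y": 0, "z": 0, "roll": -1}
    - {"x": 0, "y": 0, "z": 0, "roll": -1}
    - {"x": 0, "y": 0, "z": 0, "roll": -1}

```text
clock: 2.15
eef_pos: [469.5, -191.8, 330.8]
tcp_rot: [-3.141, 0.0, 0.871]
force: [1.3, 0.8, -0.1]
opening: 0.447
```

>>> move_arm:
  series:
    - {"x": 0, "y": 0, "z": 0, "roll": -1}
    - {"x": 0, "y": 0, "z": 0, "roll": -1}
    - {"x": 0, "y": 0, "z": 0, "roll": -1}
    - {"x": 0, "y": 0, "z": 0, "roll": 0}
    - {"x": 0, "y": 0, "z": 0, "roll": 0}
    - {"x": 0, "y": 0, "z": 0, "roll": 0}

```text
clock: 2.75
eef_pos: [469.5, -192.2, 331.1]
tcp_rot: [-3.141, -0.0, 1.281]
force: [-0.6, 0.3, -0.0]
opening: 0.451
```

```bash
python3 - <<'E'
from h import *
go(545,-82,330,1.3)
d=shot('wrist','w2.png');print(d['xyz'],d['attitude'],d['intrinsics'][0])
E
```

```text
t 2.75 pos [ 469.5 -192.2  331.1] yaw 1.281 need tool units [4.24 1.36 0.04] roll units -0.13 F [-0.6  0.3 -0. ] open 0.45
[ 489.97952316 -121.03248418  456.74640028] [ 2.84615581e+00  1.29284785e-04 -2.89513326e-01] [355.00393665   0.         318.30931747]
```

View pics/w2.png

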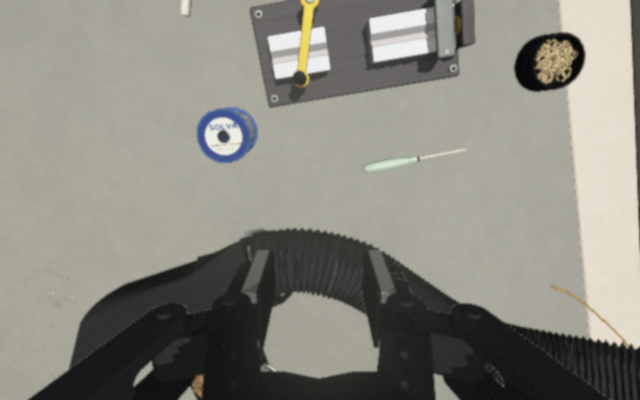

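w2 shows the knob top at (301,79), the gate pivot at about (311,3), the groove blocks at (299,52) and (402,35), and the plate's lower corners at (270,105) and (458,75). The spool is at (226,134). I'll move over the knob, which brings the whole jig into view.

```bash
python3 - <<'E'
from h import *
d=load('wrist');C=cloud(d)
k=pix(d,301,77,80);p=pix(d,311,3,52);print('knob',k.round(1),'pivot',p.round(1),'r',np.linalg.norm((k-p)[:2]),'depth knob',C[77,301].round(1),C[52,281].round(1),C[35,385].round(1))
yaw=np.arctan2(*(p-k)[1::-1]);print('radial yaw',yaw)
a=pix(d,272,55,32);b=pix(d,433,30,32);print('groove dir',np.arctan2(*(b-a)[1::-1]))
go(k[0],k[1],331,yaw)
E
```

```text
knob [ 477.6 -101.7   80. ] pivot [507.7 -35.2  52. ] r 73.05919178911093 depth knob [ 477.7 -101.8   82.6] [462.9 -68.6  37.9] [575.9 -84.5  37.9]
radial yaw 1.1452392095931365
groove dir -0.14699414366101798
t 2.8 pos [ 469.6 -192.2  331.2] yaw 1.282 need tool units [ 2.97 -0.6   0.01] roll units 0.98 F [-0.2 -0.4 -0.7] open 0.45
```

>>> move_arm:
  series:
    - {"x": 0, "y": 0, "z": 0, "roll": 0.98}
    - {"x": 0.95, "y": -0.2, "z": 0.3, "roll": 0}
    - {"x": 0.95, "y": -0.3, "z": 0.3, "roll": 0}
    - {"x": 0.95, "y": -0.5, "z": 0.3, "roll": 0}
    - {"x": 0, "y": 0, "z": 0, "roll": 0}
    - {"x": 0, "y": 0, "z": 0, "roll": 0}
    - {"x": 0, "y": 0, "z": 0, "roll": 0}

```text
clock: 3.5
eef_pos: [477.9, -102.7, 304.8]
tcp_rot: [3.14, 0.0, 1.146]
force: [-0.4, -0.3, -0.1]
opening: 0.449
```

```bash
python3 - <<'E'
from h import *
go(477.6,-101.7,300,1.145)
d=shot('wrist','w3.png')
E
```

```text
t 3.5 pos [ 477.9 -102.7  304.8] yaw 1.146 need tool units [ 0.03 -0.02  0.16] roll units 0.0 F [-0.4 -0.3 -0.1] open 0.45
```

View pics/w3.png

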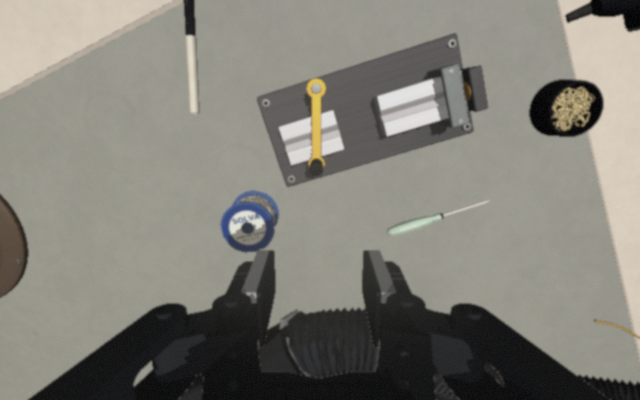

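w3 shows the whole jig: pivot (316,88), knob (316,166), bridge (455,95), stop (478,88), and the left groove block spanning (279,137) to (343,150). Next I'll fit the jig pose from depth.

```bash
python3 - <<'E'
from h import *
d=load('wrist');C=cloud(d)
roi=np.zeros(C.shape[:2],bool);roi[60:175,270:460]=1
m=roi&(C[...,2]>30)&(C[...,2]<39.5)&(d['image'].min(2)>110)
P=C[m][:,:2].astype(np.float32);print(len(P))
r=cv2.minAreaRect(P);print('rect',r)
yaw=np.radians(r[2]);
while yaw>np.pi/4: yaw-=np.pi/2
while yaw<-np.pi/4: yaw+=np.pi/2
for it in(0,1):
    ex=np.array([np.cos(yaw),np.sin(yaw)]);ey=np.array([-ex[1],ex[0]])
    a=P@ex;b=P@ey
    # centreline by bins
    xs=np.arange(a.min()+6,a.max()-6,6);cl=[(x,(b[abs(a-x)<3].min()+b[abs(a-x)<3].max())/2,np.ptp(b[abs(a-x)<3])) for x in xs if (abs(a-x)<3).sum()>10]
    cl=np.array(cl);cl=cl[abs(cl[:,2]-44)<4];k=np.polyfit(cl[:,0],cl[:,1],1);yaw+=np.arctan(k[0])
ex=np.array([np.cos(yaw),np.sin(yaw)]);ey=np.array([-ex[1],ex[0]]);a=P@ex;b=P@ey
hist=np.histogram(a,np.arange(a.min()-1,a.max()+2,2))
L,E=np.percentile(a,[.3,99.7]);g=np.sort(a);gi=np.argmax(np.diff(g));print('x min',L,'gap',g[gi],g[gi+1],'max',E,'-> offsets',L+100,g[gi]+38,g[gi+1]-10)
yc=np.median(cl[:,1]);print('widths',cl[:,2].round(1))
b=P@ey;yc=np.median([ (b[abs(a-x)<3].min()+b[abs(a-x)<3].max())/2 for x in np.r_[np.arange(L+5,L+20,4),np.arange(g[gi+1]+5,g[gi+1]+50,4)]])
x0=np.mean([g[gi]+38,g[gi+1]-10]);O=x0*ex+yc*ey
print('jig origin',O.round(1),'yaw',yaw.round(4))
piv=O-49*ex+48*ey;print('pivot model',piv.round(1),'seen',pix(d,316,88,54).round(1))
k=pix(d,316,166,80);print('knob',k.round(1),'r',np.linalg.norm(k[:2]-piv));v=piv-k[:2];ra=np.arctan2(v[1],v[0]);print('theta',yaw+np.pi/2-ra,'radial',ra)
print('plate corners jig',[( (pix(d,*q,10)[:2]-O)@np.c_[ex,ey]).round(1) for q in((258,97),(455,34),(474,128),(290,186))])
go(k[0],k[1],74,ra)
E
```

```text
1967
rect ((538.8741455078125, -82.67677307128906), (44.25885009765625, 177.30303955078125), 82.5604248046875)
x min 456.8236304135225 gap 518.4146421834672 566.2755134078774 max 632.7532008359883 -> offsets 556.8236304135226 556.4146421834672 556.2755134078774
widths [43.1 43.  43.4 41.1 44.2 44.  44.1 40.5 43.8 43.7 43.2 44.2 41.7 44.1
 43.8 44.  43.6 44.2]
jig origin [550.1 -83.9] yaw -0.1322
pivot model [507.8 -29.8] seen [507.8 -30.3  54. ]
knob [476.9 -98.4  80. ] r 75.23154203266165
theta 0.29136051157937004 radial 1.1472271934913056
plate corners jig [array([-115. ,   57.8]), array([111.4,  58. ]), array([114.4, -47.6]), array([-112.7,  -52. ])]
t 3.55 pos [ 477.9 -102.9  304.9] yaw 1.145 need tool units [ 0.12 -0.09  7.7 ] roll units -0.01 F [-0.2 -0.9 -0.4] open 0.45
```

The fit is consistent: gap and end edges agree within 0.5 mm, groove width is 44 mm, and the pivot seen matches the model. Gate angle is about 0.29. Now I'll go down onto the knob and grip it.

>>> move_arm:
  series:
    - {"x": 0.03, "y": -0.09, "z": 0.9, "roll": 0}
    - {"x": 0, "y": 0, "z": 1, "roll": 0}
    - {"x": 0, "y": 0, "z": 1, "roll": 0}
    - {"x": 0, "y": 0, "z": 1, "roll": 0}
    - {"x": 0, "y": 0, "z": 1, "roll": 0}
    - {"x": 0, "y": 0, "z": 1, "roll": 0}
    - {"x": 0, "y": 0, "z": 1, "roll": 0}
    - {"x": 0, "y": 0, "z": 0.4, "roll": 0}
    - {"x": 0, "y": 0, "z": 0.4, "roll": 0}
    - {"x": 0, "y": 0, "z": 0, "roll": 0}

```text
clock: 4.55
eef_pos: [475.1, -100.4, 72.6]
tcp_rot: [-3.14, 0.0, 1.146]
force: [0.7, 0.5, 0.4]
opening: 0.454
```

>>> move_arm:
  series:
    - {"x": 0, "y": 0, "z": 0, "roll": 0}
    - {"x": 0, "y": 0, "z": 0, "roll": 0}
    - {"x": 0, "y": 0, "z": 0, "roll": 0}
    - {"x": 0, "y": 0, "z": 0, "roll": 0}
    - {"x": 0, "y": 0, "z": 0, "roll": 0}
    - {"x": 0, "y": 0, "z": 0, "roll": 0}
  jaw: 0
  newtons: 20

```text
clock: 5.15
eef_pos: [476.7, -100.5, 74.5]
tcp_rot: [3.139, -0.0, 1.147]
force: [-0.2, -1.4, 6.4]
opening: 0.155
```

>>> move_arm:
  series:
    - {"x": 0, "y": 0, "z": -0.1, "roll": 0}
    - {"x": 0.025, "y": -0.362, "z": 0, "roll": 1}
    - {"x": 0.025, "y": -0.362, "z": 0, "roll": 1}
    - {"x": 0.025, "y": -0.362, "z": 0, "roll": 1}
    - {"x": 0.025, "y": -0.362, "z": 0, "roll": 1}
    - {"x": 0.025, "y": -0.362, "z": 0, "roll": 1}
    - {"x": 0.025, "y": -0.362, "z": 0, "roll": 1}
    - {"x": 0.025, "y": -0.362, "z": 0, "roll": 1}
    - {"x": 0.025, "y": -0.362, "z": 0, "roll": 1}
    - {"x": 0.025, "y": -0.362, "z": 0, "roll": 1}

```text
clock: 6.15
eef_pos: [431.8, -20.1, 75.2]
tcp_rot: [-3.142, -0.006, -0.116]
force: [10.1, -2.3, -20.4]
opening: 0.153
```

>>> move_arm:
  series:
    - {"x": 0, "y": -0.04, "z": 0, "roll": 0.1}
    - {"x": 0, "y": 0, "z": 0, "roll": 0}
    - {"x": 0, "y": 0, "z": 0, "roll": 0}

```text
clock: 6.45
eef_pos: [431.9, -19.2, 75.1]
tcp_rot: [-3.141, -0.006, -0.124]
force: [9.4, -1.3, -17.9]
opening: 0.153
```

```bash
python3 - <<'E'
from h import *
O=np.array([550.1,-83.9]);y=-.1322;ex=np.array([np.cos(y),np.sin(y)]);ey=np.array([-ex[1],ex[0]])
t=1.56;piv=O-49*ex+48*ey;k=piv+78*(-np.sin(t)*ex-np.cos(t)*ey)
go(k[0],k[1],76,y-t+np.pi/2)
E
```

```text
t 6.45 pos [431.9 -19.2  75.1] yaw -0.124 need tool units [-0.04  0.05 -0.03] roll units -0.02 F [  9.4  -1.3 -17.9] open 0.15
```

The gate is at about 1.57 rad. I'll release, lift, and go over the rest.

>>> move_arm:
  series:
    - {"x": 0, "y": 0, "z": 0, "roll": 0}
    - {"x": 0, "y": 0, "z": 0, "roll": 0}
    - {"x": 0, "y": 0, "z": 0, "roll": 0}
    - {"x": 0, "y": 0, "z": -1, "roll": 0}
    - {"x": 0, "y": 0, "z": -1, "roll": 0}
    - {"x": 0, "y": 0, "z": -1, "roll": 0}
    - {"x": 0, "y": 0, "z": -1, "roll": 0}
    - {"x": 0, "y": 0, "z": -1, "roll": 0}
    - {"x": 0, "y": 0, "z": -1, "roll": 0}
    - {"x": 0, "y": 0, "z": -1, "roll": 0}
  jaw: 0.4

```text
clock: 7.45
eef_pos: [429.4, -19.1, 287.7]
tcp_rot: [-3.142, -0.0, -0.124]
force: [-0.6, -0.2, -0.6]
opening: 0.402
```

>>> move_arm:
  series:
    - {"x": 0, "y": -1, "z": -0.5, "roll": 0}
    - {"x": 0, "y": -1, "z": 0, "roll": 0}
    - {"x": 0, "y": -1, "z": 0, "roll": 0}
    - {"x": 0, "y": -1, "z": 0, "roll": 0}
    - {"x": 0, "y": -1, "z": 0, "roll": 0}
    - {"x": 0, "y": -1, "z": 0, "roll": 0}
    - {"x": 0, "y": -1, "z": 0, "roll": 0}
    - {"x": 0, "y": -1, "z": 0, "roll": 0}
    - {"x": -0.2, "y": -1, "z": 0, "roll": 0}
    - {"x": 0, "y": 0, "z": 0, "roll": -1}

```text
clock: 8.45
eef_pos: [456.9, 252.5, 301.4]
tcp_rot: [-3.14, 0.0, 0.022]
force: [0.0, -1.3, -0.0]
opening: 0.405
```

>>> move_arm:
  series:
    - {"x": 0, "y": 0, "z": 0, "roll": -1}
    - {"x": 0, "y": 0, "z": 0, "roll": -1}
    - {"x": 0, "y": 0, "z": 0, "roll": -1}
    - {"x": 0, "y": 0, "z": 0, "roll": -1}
    - {"x": 0, "y": 0, "z": 0, "roll": -1}
    - {"x": 0, "y": 0, "z": 0, "roll": -1}
    - {"x": 0, "y": 0, "z": 0, "roll": -1}
    - {"x": 0, "y": 0, "z": 0, "roll": -1}
    - {"x": 0, "y": 0, "z": 0, "roll": -1}
    - {"x": 0, "y": 0, "z": 0, "roll": -1}

```text
clock: 9.45
eef_pos: [457.1, 249.3, 301.3]
tcp_rot: [-3.141, 0.0, 1.417]
force: [-1.2, 0.6, -0.4]
opening: 0.4
```

>>> move_arm:
  series:
    - {"x": 0, "y": 0, "z": 0, "roll": -1}
    - {"x": 0, "y": 0, "z": 0, "roll": -1}
    - {"x": 0, "y": 0, "z": 0, "roll": -1}
    - {"x": 0, "y": 0, "z": 0, "roll": -1}
    - {"x": 0, "y": 0, "z": 0, "roll": 0}
    - {"x": 0, "y": 0, "z": 0, "roll": 0}
    - {"x": 0, "y": 0, "z": 0, "roll": 0}

```text
clock: 10.15
eef_pos: [457.4, 249.4, 301.3]
tcp_rot: [-3.141, -0.0, 1.968]
force: [-0.2, 0.4, 0.4]
opening: 0.399
```

```bash
python3 - <<'E'
from h import *
go(460,255,300,2.0)
d=shot('wrist','w4.png')
E
```

```text
t 10.15 pos [457.4 249.4 301.3] yaw 1.968 need tool units [0.14 0.15 0.04] roll units -0.23 F [-0.2  0.4  0.4] open 0.4
```

View pics/w4.png

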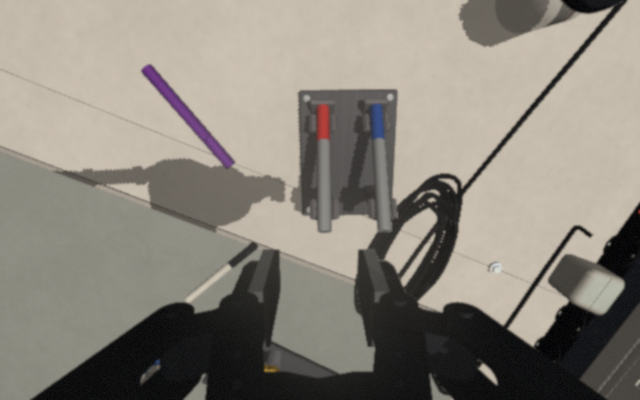

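w4 shows the red pin running from its tail at (323,103) to its bare end at (324,231), with blue to its right at (378,105)–(382,231). The purple decoy at (188,115) is separate. I'll fit the red pin's axis.

```bash
python3 - <<'E'
from h import *
d=load('wrist');C=cloud(d)
def cen(u1,u2,v):
    row=C[v,u1:u2]; q=row[row[:,2]>row[:,2].max()-6]; return q[:,:2].mean(0),row[:,2].max()
pts=[]
for v in range(110,228,6):
    c,z=cen(312,338,v);pts.append([*c,z-7/np.cos(.63)])
pts=np.array(pts);print(pts.round(1)[::4])
k=np.polyfit(pts[:,2],pts[:,0],1);l=np.polyfit(pts[:,2],pts[:,1],1)
mu=pts.mean(0);U=np.linalg.svd(pts-mu)[2][0];U*=np.sign(U[2]);print('dir',U.round(3),'slope',np.arcsin(U[2]),'yaw',np.arctan2(U[1],U[0]))
m1=mu+U*(64-mu[2])/U[2];print('mid from axis @z64',m1.round(1))
# from end pixels
h=np.sin(.63)*70
a=pix(d,323,102,64-h+7*np.cos(.63));b=pix(d,324,231,64+h-3);print('tail',a.round(1),'tip',b.round(1),'mid',((a+b)/2).round(1),'len',np.linalg.norm((a-b)[:2]),'expect',140*np.cos(.63),'yaw',np.arctan2(*(b-a)[1::-1]))
yw=np.arctan2(U[1],U[0])+np.pi
go(m1[0],m1[1],64,yw)
E
```

```text
[[439.  303.1  26.9]
 [448.5 281.5  44.4]
 [457.1 260.8  60.3]
 [466.2 241.4  76. ]
 [473.9 222.7  91. ]]
dir [-0.05   0.085  0.995] slope 1.4719984387924163 yaw 2.0973479497213763
mid from axis @z64 [459.9 255.1  64. ]
tail [436.4 310.9  28.4] tip [483.4 200.2 102.2] mid [459.9 255.5  65.3] len 120.22892963647813 expect 113.12385116370126 yaw -1.1691864049407918
t 10.2 pos [457.5 249.4 301.3] yaw 1.969 need tool units [0.14 0.15 7.91] roll units 21.58 F [ 0.3 -0.  -0.5] open 0.4
```

The axis fit and the end pixels agree: pin middle (460,255,64), yaw −1.165, so tool yaw 1.976. Now I'll descend and grip.

>>> move_arm:
  series:
    - {"x": 0.14, "y": 0.15, "z": 0.9, "roll": -0.06}
    - {"x": 0, "y": 0, "z": 1, "roll": 0}
    - {"x": 0, "y": 0, "z": 1, "roll": 0}
    - {"x": 0, "y": 0, "z": 1, "roll": 0}
    - {"x": 0, "y": 0, "z": 1, "roll": 0}
    - {"x": 0, "y": 0, "z": 1, "roll": 0}
    - {"x": 0, "y": 0, "z": 1, "roll": 0}
    - {"x": 0, "y": 0, "z": 0.6, "roll": 0}
    - {"x": 0, "y": 0, "z": 0.4, "roll": 0}
    - {"x": 0, "y": 0, "z": 0, "roll": 0}

```text
clock: 11.2
eef_pos: [458.8, 254.5, 62.7]
tcp_rot: [-3.138, 0.0, 1.978]
force: [-0.3, -0.2, -0.1]
opening: 0.403
```

>>> move_arm:
  series:
    - {"x": 0, "y": 0, "z": 0, "roll": 0}
    - {"x": 0, "y": 0, "z": 0, "roll": 0}
    - {"x": 0, "y": 0, "z": 0, "roll": 0}
    - {"x": 0, "y": 0, "z": 0, "roll": 0}
    - {"x": 0, "y": 0, "z": 0, "roll": 0}
    - {"x": 0, "y": 0, "z": 0, "roll": 0}
  jaw: 0
  newtons: 30

```text
clock: 11.8
eef_pos: [460.5, 255.3, 65.3]
tcp_rot: [3.141, -0.0, 1.978]
force: [-2.3, -0.5, 5.5]
opening: 0.152
```

>>> move_arm:
  series:
    - {"x": 0, "y": 0, "z": -0.5, "roll": 0}
    - {"x": 0, "y": 0, "z": -0.8, "roll": 0}
    - {"x": 0, "y": 0, "z": -1, "roll": 0}
    - {"x": 0, "y": 0, "z": -1, "roll": 0}
    - {"x": 0, "y": 0, "z": -1, "roll": 0}
    - {"x": 0, "y": 0, "z": -1, "roll": 0}
    - {"x": 0, "y": 0, "z": -0.5, "roll": -0.6}
    - {"x": 0, "y": 0, "z": 0, "roll": -0.8}
    - {"x": 0, "y": 0, "z": 0, "roll": -1}
    - {"x": 0, "y": 0, "z": 0, "roll": -1}

```text
clock: 12.8
eef_pos: [460.5, 255.2, 239.4]
tcp_rot: [3.139, 0.001, 2.459]
force: [0.1, -0.5, -1.8]
opening: 0.15
```

>>> move_arm:
  series:
    - {"x": 0, "y": 0, "z": 0, "roll": -1}
    - {"x": 0, "y": 0, "z": 0, "roll": -1}
    - {"x": 0, "y": 0, "z": 0, "roll": -1}
    - {"x": 0, "y": 0, "z": 0, "roll": -0.98}
    - {"x": -0.2, "y": -0.5, "z": 0, "roll": 0}
    - {"x": -0.37, "y": -1, "z": 0, "roll": 0}
    - {"x": -0.37, "y": -1, "z": 0, "roll": 0}
    - {"x": -0.37, "y": -1, "z": 0, "roll": 0}
    - {"x": -0.37, "y": -1, "z": 0, "roll": 0}
    - {"x": -0.37, "y": -1, "z": 0, "roll": 0}

```text
clock: 13.8
eef_pos: [499.7, 82.1, 239.1]
tcp_rot: [3.141, 0.002, 3.009]
force: [0.5, 0.7, -1.5]
opening: 0.149
```

>>> move_arm:
  series:
    - {"x": -0.37, "y": -1, "z": 0, "roll": 0}
    - {"x": -0.37, "y": -1, "z": 0, "roll": 0}
    - {"x": -0.37, "y": -1, "z": 0, "roll": 0}
    - {"x": -0.37, "y": -1, "z": 0, "roll": 0}
    - {"x": -0.37, "y": -0.9, "z": 0, "roll": 0}
    - {"x": -0.2, "y": -0.4, "z": 0, "roll": 0}
    - {"x": 0, "y": 0, "z": 0, "roll": 0}
    - {"x": 0, "y": 0, "z": 0, "roll": 0}
    - {"x": 0, "y": 0, "z": 0, "roll": 0}

```text
clock: 14.7
eef_pos: [538.7, -81.0, 238.2]
tcp_rot: [3.141, -0.001, 3.01]
force: [-0.0, -0.8, -1.0]
opening: 0.155
```

```bash
python3 - <<'E'
from h import *
go(540.2,-82.6,90,3.0094)
d=shot('top');s=shot('scene')
a=cv2.resize(d['image'][140:260,340:460],None,fx=3.3,fy=3.3,interpolation=cv2.INTER_CUBIC)
w=shot('wrist')['image']
cv2.imwrite('pics/w5.png',np.hstack([a,cv2.resize(w[:,:],(396,396))[:,:,:]])[:,:,::-1])
E
```

```text
t 14.7 pos [538.7 -81.  238.2] yaw 3.01 need tool units [-0.06 -0.05  4.94] roll units 0.0 F [-0.  -0.8 -1. ] open 0.16
```

View pics/w5.png

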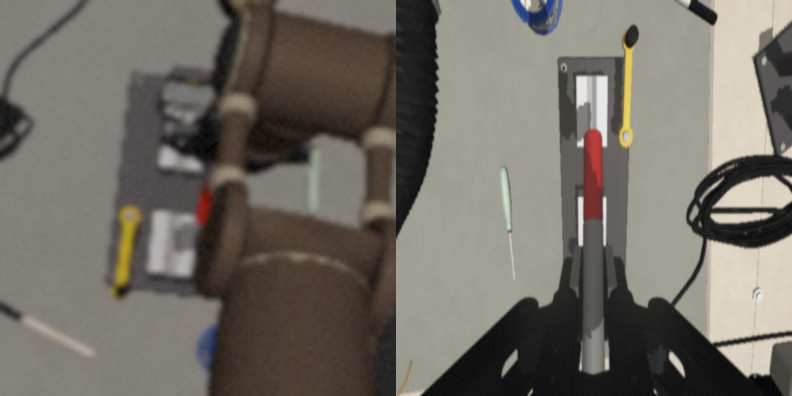

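The left half shows the gate open beside the groove. The right half (wrist view) shows the pin held at its middle, tail down towards the near groove block at (593,110) and in line with it. I'll lower until the tail touches, with a light grip so the pin can pivot level.

>>> move_arm:
  series:
    - {"x": -0.06, "y": -0.05, "z": 0.8, "roll": 0}
    - {"x": 0, "y": 0, "z": 1, "roll": 0}
    - {"x": 0, "y": 0, "z": 1, "roll": 0}
    - {"x": 0, "y": 0, "z": 1, "roll": 0}
    - {"x": 0, "y": 0, "z": 0.7, "roll": 0}
    - {"x": 0, "y": 0, "z": 0.3, "roll": 0}
    - {"x": 0, "y": 0, "z": 0, "roll": 0}
    - {"x": 0, "y": 0, "z": 0, "roll": 0}
  newtons: 20

```text
clock: 15.65
eef_pos: [541.7, -84.0, 95.3]
tcp_rot: [-3.141, 0.002, 3.009]
force: [-0.5, 0.6, -1.8]
opening: 0.15
```

>>> move_arm:
  series:
    - {"x": 0, "y": 0, "z": 0.2, "roll": 0}
    - {"x": 0, "y": 0, "z": 0.2, "roll": 0}
    - {"x": 0, "y": 0, "z": 0.2, "roll": 0}
    - {"x": 0, "y": 0, "z": 0, "roll": 0}

```text
clock: 16.05
eef_pos: [544.0, -84.2, 78.0]
tcp_rot: [3.141, 0.007, 3.008]
force: [2.2, 1.9, 4.0]
opening: 0.15
```

>>> move_arm:
  series:
    - {"x": 0.1, "y": -0.03, "z": 0.2, "roll": 0}
    - {"x": 0, "y": 0, "z": 0.2, "roll": 0}
    - {"x": 0, "y": 0, "z": 0.2, "roll": 0}
    - {"x": 0, "y": 0, "z": 0.2, "roll": 0}
    - {"x": 0, "y": 0, "z": 0, "roll": 0}

```text
clock: 16.55
eef_pos: [540.3, -84.5, 53.3]
tcp_rot: [3.141, 0.005, 3.008]
force: [4.2, 2.3, 2.4]
opening: 0.153
```

```bash
python3 - <<'E'
from h import *
go(540.2,-82.6,44,3.0094)
E
```

```text
t 16.55 pos [540.3 -84.5  53.3] yaw 3.008 need tool units [0.01 0.06 0.31] roll units -0.01 F [4.2 2.3 2.4] open 0.15
```

>>> move_arm:
  series:
    - {"x": 0, "y": 0.05, "z": 0.15, "roll": 0}
    - {"x": 0, "y": 0, "z": 0.15, "roll": 0}
    - {"x": 0, "y": 0, "z": 0.07, "roll": 0}
    - {"x": 0, "y": 0, "z": 0, "roll": 0}
    - {"x": 0, "y": 0, "z": 0, "roll": 0}

```text
clock: 17.05
eef_pos: [539.4, -83.0, 43.1]
tcp_rot: [3.141, 0.003, 3.009]
force: [2.3, 3.4, 12.9]
opening: 0.15
```

```bash
python3 - <<'E'
from h import *
go(540.2,-82.6,42,3.0094)
d=shot('wrist');C=cloud(d);h=cv2.cvtColor(d['image'],cv2.COLOR_RGB2HSV).astype(int)
m=((h[...,0]<6)|(h[...,0]>174))&(h[...,1]>140)&(h[...,2]>70);m[:, :200]=0
P=C[m];v,u=np.where(m);O=np.array([550.1,-83.9]);y=-.1322;ex=np.array([np.cos(y),np.sin(y)]);ey=np.array([-ex[1],ex[0]])
q=P[:,:2]-O;a=q@ex;b=q@ey;print(len(P),'u',u.min(),u.max(),v.min(),v.max())
for x in range(-85,-35,8):
    k=abs(a-x)<4
    if k.sum()>5: print(x,'y',b[k].mean().round(1),'ztop',np.percentile(P[k,2],95).round(1))
print('tail x',np.percentile(a,1))
E
```

```text
t 17.05 pos [539.4 -83.   43.1] yaw 3.009 need tool units [-0.02  0.02  0.04] roll units -0.0 F [ 2.3  3.4 12.9] open 0.15
3109 u 301 336 122 238
-85 y -0.7 ztop 168.5
-77 y 0.7 ztop 51.5
-69 y 1.1 ztop 51.6
-61 y 0.7 ztop 51.6
-53 y -1.3 ztop 51.5
-45 y -1.7 ztop 51.5
-37 y -1.2 ztop 51.6
tail x -76.567054107211
```

The pin is level: its top height is constant along the red section, and the tail is at jig x of about −77. I'll release, lift and check.

>>> move_arm:
  series:
    - {"x": 0, "y": 0, "z": 0, "roll": 0}
    - {"x": 0, "y": 0, "z": 0, "roll": 0}
    - {"x": 0, "y": 0, "z": 0, "roll": 0}
    - {"x": 0, "y": 0, "z": -0.3, "roll": 0}
    - {"x": 0, "y": 0, "z": -0.7, "roll": 0}
    - {"x": 0, "y": 0, "z": -1, "roll": 0}
    - {"x": 0, "y": 0, "z": -1, "roll": 0}
    - {"x": 0, "y": 0, "z": -1, "roll": 0}
    - {"x": 0, "y": 0, "z": 0, "roll": 0}
    - {"x": 0, "y": 0, "z": 0, "roll": 0}
  jaw: 0.3

```text
clock: 18.1
eef_pos: [538.1, -83.2, 162.1]
tcp_rot: [-3.141, 0.001, 3.009]
force: [-0.6, -0.6, 0.6]
opening: 0.297
```

```bash
cat >> h.py <<'E'
O=np.array([550.1,-83.9]);JY=-.1322;ex=np.array([np.cos(JY),np.sin(JY)]);ey=np.array([-ex[1],ex[0]])
def J(x,y): return O+x*ex+y*ey
def red(save=None):
    d=shot('wrist',save);C=cloud(d);h=cv2.cvtColor(d['image'],cv2.COLOR_RGB2HSV).astype(int)
    q=(C[...,:2]-O);a=q@ex;b=q@ey
    m=((h[...,0]<6)|(h[...,0]>174))&(h[...,1]>140)&(h[...,2]>70)&(abs(b)<15)&(a>-110)&(a<60)&(C[...,2]<65)
    a=a[m];b=b[m];z=C[m][:,2];print('red x',np.percentile(a,[1,99]).round(1),[(x,((b[abs(a-x)<3].min()+b[abs(a-x)<3].max())/2).round(1),np.percentile(z[abs(a-x)<3],90).round(1)) for x in range(-90,0,7) if (abs(a-x)<3).sum()>15])
E
python3 - <<'E'
from h import *
red('w6.png'); p=J(-104,0); go(p[0],p[1],110,3.0094)
E
```

```text
red x [-76.1 -36.4] [(-76, np.float64(-0.6), np.float64(51.3)), (-69, np.float64(-0.6), np.float64(51.2)), (-62, np.float64(-0.2), np.float64(51.4)), (-55, np.float64(-0.9), np.float64(51.5)), (-48, np.float64(-0.9), np.float64(51.5)), (-41, np.float64(-0.6), np.float64(51.4)), (-34, np.float64(-0.6), np.float64(51.1))]
t 18.15 pos [537.  -83.  160.7] yaw 3.009 need tool units [3.03 0.03 1.69] roll units -0.0 F [-0.9 -0.2 -0. ] open 0.3
```

View pics/w6.png

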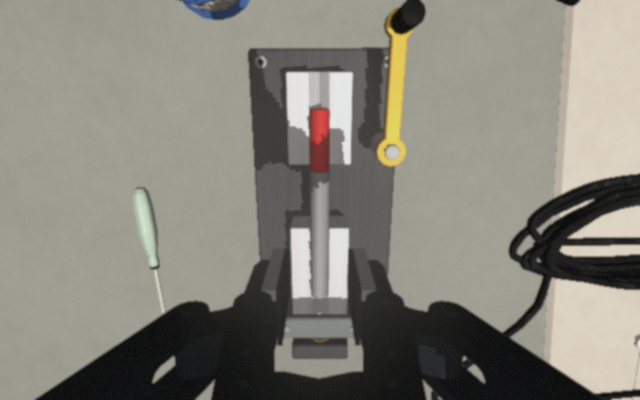

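w6 shows the pin seated in the groove: tail at (319,110), bare end short of the bridge at (319,300), gate open. I'll close the fingers, go behind the tail and push.

>>> move_arm:
  series:
    - {"x": 1, "y": 0.03, "z": 0, "roll": 0}
    - {"x": 1, "y": 0, "z": 0, "roll": 0}
    - {"x": 1.0, "y": 0, "z": 0.4, "roll": 0}
    - {"x": 0, "y": 0, "z": 0.8, "roll": 0}
    - {"x": 0, "y": 0, "z": 0.8, "roll": 0}
    - {"x": 0, "y": 0, "z": 0.7, "roll": 0}
    - {"x": 0, "y": 0, "z": 0.4, "roll": 0}
    - {"x": 0, "y": 0, "z": 0.15, "roll": 0}
    - {"x": 0, "y": 0, "z": 0, "roll": 0}
    - {"x": 0, "y": 0, "z": 0, "roll": 0}
  jaw: 0

```text
clock: 19.15
eef_pos: [449.3, -70.4, 64.1]
tcp_rot: [-3.142, 0.001, 3.009]
force: [0.3, 0.5, -0.1]
opening: 0.002
```

```bash
python3 - <<'E'
from h import *
p=J(-58,0); go(p[0],p[1],61,3.0094);red()
E
```

```text
t 19.15 pos [449.3 -70.4  64.1] yaw 3.009 need tool units [-1.46 -0.    0.1 ] roll units -0.0 F [ 0.3  0.5 -0.1] open 0.0
red x [-63.9 -45.5] [(-62, np.float64(-0.2), np.float64(51.5)), (-55, np.float64(0.1), np.float64(51.5)), (-48, np.float64(0.1), np.float64(51.4))]
```

>>> move_arm:
  series:
    - {"x": -0.1, "y": 0, "z": 0.1, "roll": 0}
    - {"x": -0.2, "y": 0, "z": 0, "roll": 0}
    - {"x": -0.15, "y": 0, "z": 0, "roll": 0}
    - {"x": -0.15, "y": 0, "z": 0, "roll": 0}
    - {"x": -0.15, "y": 0, "z": 0, "roll": 0}
    - {"x": -0.15, "y": 0, "z": 0, "roll": 0}
    - {"x": -0.15, "y": 0, "z": 0, "roll": 0}
    - {"x": -0.15, "y": 0, "z": 0, "roll": 0}
    - {"x": -0.15, "y": 0, "z": 0, "roll": 0}
    - {"x": 0, "y": 0, "z": 0, "roll": 0}

```text
clock: 20.2
eef_pos: [490.1, -75.8, 60.7]
tcp_rot: [-3.141, 0.002, 3.009]
force: [-0.6, 0.4, 0.3]
opening: 0.003
```

```bash
python3 - <<'E'
from h import *
p=J(-51,0); go(p[0],p[1],61,3.0094);red()
E
```

```text
t 20.2 pos [490.1 -75.8  60.7] yaw 3.009 need tool units [-0.32 -0.   -0.01] roll units -0.0 F [-0.6  0.4  0.3] open 0.0
red x [-26.   -8.9] [(-27, np.float64(0.1), np.float64(51.7)), (-20, np.float64(0.1), np.float64(51.6)), (-13, np.float64(0.1), np.float64(51.5))]
```

>>> move_arm:
  series:
    - {"x": -0.05, "y": 0, "z": 0, "roll": 0}
    - {"x": -0.05, "y": 0, "z": 0, "roll": 0}
    - {"x": 0, "y": 0, "z": 0, "roll": 0}

```text
clock: 20.55
eef_pos: [490.8, -75.9, 60.5]
tcp_rot: [3.142, -0.003, 3.009]
force: [-4.8, -0.1, 4.4]
opening: 0.007
```

>>> move_arm:
  series:
    - {"x": -0.05, "y": 0, "z": 0, "roll": 0}
    - {"x": -0.05, "y": 0, "z": 0, "roll": 0}
    - {"x": 0, "y": 0, "z": 0, "roll": 0}

```text
clock: 20.85
eef_pos: [495.4, -76.5, 60.7]
tcp_rot: [3.142, 0.002, 3.009]
force: [-0.6, -0.7, 0.1]
opening: 0.002
```

>>> move_arm:
  series:
    - {"x": -0.05, "y": 0, "z": 0, "roll": 0}
    - {"x": -0.05, "y": 0, "z": 0, "roll": 0}
    - {"x": 0, "y": 0, "z": 0, "roll": 0}

```text
clock: 21.15
eef_pos: [498.9, -77.0, 60.9]
tcp_rot: [-3.141, 0.002, 3.009]
force: [-0.2, -0.3, -0.3]
opening: -0.002
```

>>> move_arm:
  series:
    - {"x": -0.05, "y": 0, "z": 0, "roll": 0}
    - {"x": -0.05, "y": 0, "z": 0, "roll": 0}
    - {"x": 0, "y": 0, "z": 0, "roll": 0}

```text
clock: 21.45
eef_pos: [500.1, -77.1, 60.6]
tcp_rot: [3.142, -0.002, 3.009]
force: [-3.0, 0.2, 2.6]
opening: -0.001
```

>>> move_arm:
  series:
    - {"x": -0.05, "y": 0, "z": 0, "roll": 0}
    - {"x": -0.05, "y": 0, "z": 0, "roll": 0}
    - {"x": 0, "y": 0, "z": 0, "roll": 0}

```text
clock: 21.75
eef_pos: [500.5, -77.1, 60.2]
tcp_rot: [3.141, -0.008, 3.009]
force: [-8.9, 0.6, 8.5]
opening: -0.003
```

```bash
python3 - <<'E'
from h import *
p=J(-51,0); go(p[0],p[1],61,3.0094);red()
E
```

```text
t 21.75 pos [500.5 -77.1  60.2] yaw 3.009 need tool units [ 0.03 -0.01 -0.03] roll units -0.0 F [-8.9  0.6  8.5] open -0.0
red x [-16.3   1.8] [(-13, np.float64(0.2), np.float64(51.4)), (-6, np.float64(0.2), np.float64(51.2))]
```

The pin is home: the force rose to 9 N at TCP jig x −50, which puts the tail at −40, and the red/bare boundary reads +1.8 mm (expected +2). I'll back off, lift, make the half turn and go over the knob.

>>> move_arm:
  series:
    - {"x": 0, "y": 0, "z": 0, "roll": 0}
    - {"x": 0.3, "y": 0, "z": 0, "roll": 0}
    - {"x": 0.2, "y": 0, "z": -0.3, "roll": 0}
    - {"x": 0, "y": 0, "z": -1, "roll": 0}
    - {"x": 0, "y": 0, "z": -1, "roll": 0}
    - {"x": 0, "y": 0, "z": -1, "roll": 0}
    - {"x": 0, "y": 0, "z": -1, "roll": 0}
    - {"x": 0.8, "y": 0.6, "z": 0, "roll": 0}
    - {"x": 0.8, "y": 0.6, "z": 0, "roll": 0}
    - {"x": 0.5, "y": 0.4, "z": 0, "roll": 0}

```text
clock: 22.8
eef_pos: [432.2, -18.8, 190.5]
tcp_rot: [3.141, 0.002, 3.009]
force: [-0.3, 0.0, 0.3]
opening: 0.0
```

>>> move_arm:
  series:
    - {"x": 0, "y": 0, "z": 0, "roll": 1}
    - {"x": 0, "y": 0, "z": 0, "roll": 1}
    - {"x": 0, "y": 0, "z": 0, "roll": 1}
    - {"x": 0, "y": 0, "z": 0, "roll": 1}
    - {"x": 0, "y": 0, "z": 0, "roll": 1}
    - {"x": 0, "y": 0, "z": 0, "roll": 1}
    - {"x": 0, "y": 0, "z": 0, "roll": 1}
    - {"x": 0, "y": 0, "z": 0, "roll": 1}
    - {"x": 0, "y": 0, "z": 0, "roll": 1}
    - {"x": 0, "y": 0, "z": 0, "roll": 1}
  jaw: 0.4

```text
clock: 23.8
eef_pos: [433.4, -19.7, 190.0]
tcp_rot: [3.139, 0.0, 1.607]
force: [-0.2, -0.8, 0.8]
opening: 0.401
```

>>> move_arm:
  series:
    - {"x": 0, "y": 0, "z": 0, "roll": 1}
    - {"x": 0, "y": 0, "z": 0, "roll": 1}
    - {"x": 0, "y": 0, "z": 0, "roll": 1}
    - {"x": 0, "y": 0, "z": 0, "roll": 1}
    - {"x": 0, "y": 0, "z": 0, "roll": 1}
    - {"x": 0, "y": 0, "z": 0, "roll": 1}
    - {"x": 0, "y": 0, "z": 0, "roll": 1}
    - {"x": 0, "y": 0, "z": 0, "roll": 1}
    - {"x": 0, "y": 0, "z": 0, "roll": 1}
    - {"x": 0, "y": 0, "z": 0, "roll": 1}

```text
clock: 24.8
eef_pos: [433.4, -19.6, 190.0]
tcp_rot: [3.141, -0.002, 0.211]
force: [0.1, 0.5, -0.6]
opening: 0.401
```

>>> move_arm:
  series:
    - {"x": 0, "y": 0, "z": 0, "roll": 1}
    - {"x": 0, "y": 0, "z": 0, "roll": 1}
    - {"x": 0, "y": 0, "z": 0, "roll": 0.5}
    - {"x": 0, "y": 0, "z": 0, "roll": 0}
    - {"x": 0, "y": 0, "z": 0, "roll": 0}
    - {"x": 0, "y": 0, "z": 0, "roll": 0}

```text
clock: 25.4
eef_pos: [433.0, -19.7, 189.8]
tcp_rot: [3.142, -0.001, -0.131]
force: [0.5, 0.9, 0.7]
opening: 0.401
```

```bash
python3 - <<'E'
from h import *
p=J(-49-78,48); go(p[0],p[1],75,-.1322);red('w7.png')
E
```

```text
t 25.4 pos [433.  -19.7 189.8] yaw -0.131 need tool units [-0.08  0.01  3.83] roll units 0.01 F [0.5 0.9 0.7] open 0.4
red x [-39.6   1.2] [(-41, np.float64(0.0), np.float64(51.4)), (-34, np.float64(-0.4), np.float64(51.5)), (-27, np.float64(-0.2), np.float64(51.4)), (-20, np.float64(-0.1), np.float64(51.2)), (-13, np.float64(-0.6), np.float64(51.3)), (-6, np.float64(-0.0), np.float64(51.4))]
```

View pics/w7.png

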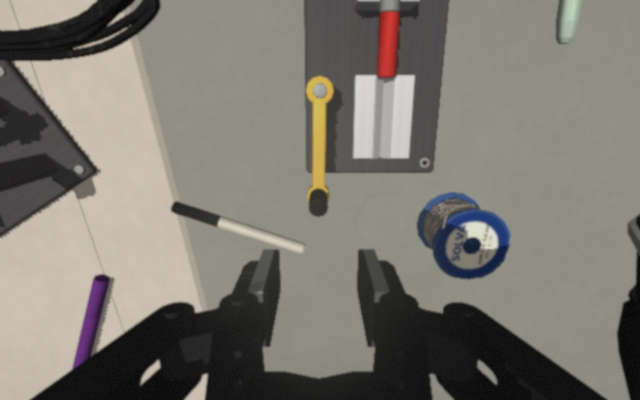

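The pin remains home (red spans −39.6 to +1.2 mm), and the knob at (318,203) is straight below the jaws. I'll descend, grip and swing the gate shut.

>>> move_arm:
  series:
    - {"x": -0.07, "y": 0, "z": 0.9, "roll": 0}
    - {"x": 0, "y": 0, "z": 1, "roll": 0}
    - {"x": 0, "y": 0, "z": 1, "roll": 0}
    - {"x": 0, "y": 0, "z": 0.6, "roll": 0}
    - {"x": 0, "y": 0, "z": 0.3, "roll": 0}
    - {"x": 0, "y": 0, "z": 0, "roll": 0}
    - {"x": 0, "y": 0, "z": 0, "roll": 0}

```text
clock: 26.15
eef_pos: [431.5, -19.5, 76.3]
tcp_rot: [3.142, -0.001, -0.132]
force: [0.9, 0.1, -0.2]
opening: 0.401
```

>>> move_arm:
  series:
    - {"x": 0, "y": 0, "z": 0, "roll": 0}
    - {"x": 0, "y": 0, "z": 0, "roll": 0}
    - {"x": 0, "y": 0, "z": 0, "roll": 0}
    - {"x": 0, "y": 0, "z": 0, "roll": 0}
    - {"x": 0, "y": 0, "z": 0, "roll": 0}
  jaw: 0
  newtons: 20

```text
clock: 26.65
eef_pos: [432.0, -19.6, 76.8]
tcp_rot: [3.142, -0.003, -0.133]
force: [-0.8, -0.9, 6.7]
opening: 0.152
```

>>> move_arm:
  series:
    - {"x": 0.025, "y": 0.362, "z": 0, "roll": -1}
    - {"x": 0.025, "y": 0.362, "z": 0, "roll": -1}
    - {"x": 0.025, "y": 0.362, "z": 0, "roll": -1}
    - {"x": 0.025, "y": 0.362, "z": 0, "roll": -1}
    - {"x": 0.025, "y": 0.362, "z": 0, "roll": -1}
    - {"x": 0.025, "y": 0.362, "z": 0, "roll": -1}
    - {"x": 0.025, "y": 0.362, "z": 0, "roll": -1}
    - {"x": 0.025, "y": 0.362, "z": 0, "roll": -1}
    - {"x": 0.025, "y": 0.362, "z": 0, "roll": -1}
    - {"x": 0.025, "y": 0.362, "z": 0, "roll": -1}

```text
clock: 27.65
eef_pos: [485.5, -104.1, 76.7]
tcp_rot: [3.141, -0.001, 1.269]
force: [-0.2, 4.7, 6.9]
opening: 0.152
```

>>> move_arm:
  series:
    - {"x": 0.01, "y": 0.24, "z": 0, "roll": -0.7}
    - {"x": 0.01, "y": 0.24, "z": 0, "roll": -0.6}
    - {"x": 0, "y": 0, "z": 0, "roll": 0}
    - {"x": 0, "y": 0, "z": 0, "roll": 0}

```text
clock: 28.05
eef_pos: [498.4, -106.8, 76.7]
tcp_rot: [-3.14, -0.001, 1.445]
force: [-2.6, 2.9, 8.5]
opening: 0.15
```

```bash
python3 - <<'E'
from h import *
p=J(-49,48-78); go(p[0],p[1],76,-.1322+np.pi/2)
E
```

```text
t 28.05 pos [ 498.4 -106.8   76.7] yaw 1.445 need tool units [-0.02 -0.03  0.02] roll units 0.05 F [-2.6  2.9  8.5] open 0.15
```

>>> move_arm:
  series:
    - {"x": 0, "y": 0.06, "z": 0, "roll": 0}
    - {"x": 0, "y": 0.04, "z": 0, "roll": 0}
    - {"x": 0, "y": 0, "z": 0, "roll": 0}

```text
clock: 28.35
eef_pos: [498.6, -106.9, 76.6]
tcp_rot: [-3.134, -0.001, 1.446]
force: [-9.1, 1.4, 15.6]
opening: 0.147
```

Commanding 3 mm more moved it only 0.2 mm while the force rose to 9 N, so the gate is on its shut stop. I'll relax, release, lift away and check.

>>> move_arm:
  series:
    - {"x": 0, "y": -0.08, "z": 0, "roll": 0}
    - {"x": 0, "y": 0, "z": 0, "roll": 0}

```text
clock: 28.55
eef_pos: [498.4, -106.8, 76.7]
tcp_rot: [-3.14, -0.001, 1.445]
force: [-3.9, 2.2, 9.4]
opening: 0.151
```

>>> move_arm:
  series:
    - {"x": 0, "y": 0, "z": 0, "roll": 0}
    - {"x": 0, "y": 0, "z": 0, "roll": 0}
    - {"x": 0, "y": 0, "z": 0, "roll": 0}
    - {"x": 0, "y": 0, "z": -0.4, "roll": 0}
    - {"x": 0, "y": 0, "z": -1, "roll": 0}
    - {"x": 0, "y": 0, "z": -1, "roll": 0}
    - {"x": 0, "y": 0, "z": -1, "roll": 0}
    - {"x": 0, "y": 0, "z": -1, "roll": 0}
    - {"x": 0, "y": 0, "z": -1, "roll": 0}
    - {"x": 0, "y": 0, "z": -1, "roll": 0}
  jaw: 0.4

```text
clock: 29.55
eef_pos: [498.9, -107.3, 269.7]
tcp_rot: [3.141, 0.0, 1.445]
force: [0.7, -0.1, 0.1]
opening: 0.403
```

>>> move_arm:
  series:
    - {"x": -0.5, "y": 0, "z": -0.5, "roll": 0}
    - {"x": 0, "y": 0, "z": 0, "roll": 0}
    - {"x": 0, "y": 0, "z": 0, "roll": 0}
    - {"x": 0, "y": 0, "z": 0, "roll": 0}

```text
clock: 29.95
eef_pos: [496.2, -121.6, 281.2]
tcp_rot: [-3.139, -0.001, 1.445]
force: [0.1, 0.3, -0.8]
opening: 0.404
```

```bash
python3 - <<'E'
from h import *
p=J(-49,-30);go(p[0],p[1],76,1.4386);red('w8.png')
d=load('wrist');C=cloud(d);h=cv2.cvtColor(d['image'],cv2.COLOR_RGB2HSV).astype(int)
m=(h[...,0]>18)&(h[...,0]<35)&(h[...,1]>140)&(h[...,2]>90)&(C[...,2]>44)&(C[...,2]<58)
q=(C[m][:,:2]-O)@np.c_[ex,ey];q=q[(abs(q[:,0]+49)<25)&(abs(q[:,1])<40)]
k=np.polyfit(q[:,1],q[:,0],1);print('gate x at y=0',np.polyval(k,0),'theta',np.arctan(k[0]),len(q))
E
```

```text
t 29.95 pos [ 496.2 -121.6  281.2] yaw 1.445 need tool units [ 0.48 -0.01  6.84] roll units 0.05 F [ 0.1  0.3 -0.8] open 0.4
red x [-39.4   0.7] [(-41, np.float64(0.3), np.float64(51.6)), (-34, np.float64(0.2), np.float64(51.2)), (-27, np.float64(0.2), np.float64(51.2)), (-20, np.float64(0.3), np.float64(50.9)), (-13, np.float64(0.2), np.float64(51.2)), (-6, np.float64(-0.2), np.float64(51.1))]
gate x at y=0 -49.29897272702296 theta -0.005282532362629166 557
```

View pics/w8.png

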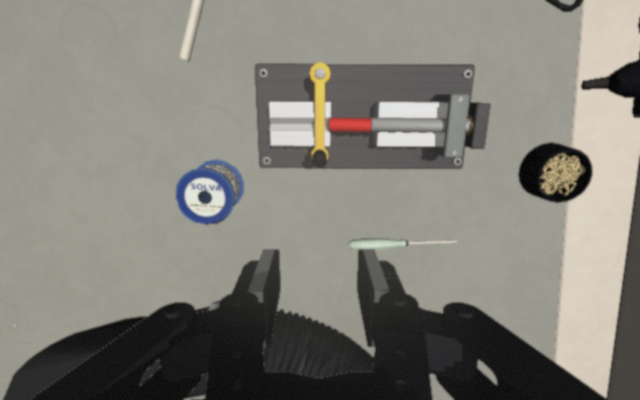

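w8 shows the gate shut across the groove at (320,115) and the pin behind it at (330–445,125), running under the bridge. The bystanders in view look undisturbed. Handing in.

```bash
python3 -c "
from rig import manip
print(manip.close_job())"
```

```text
the job is handed in; nothing more can be done
None
```

The red-tailed pin is home in the groove, and the gate is shut behind it. I handed the job in at about 30 s of robot time; the hand-in reports no verdict.

**What I did:** I swung the gate open to about 1.57 rad by its knob and gripped the red pin at its middle. I lowered it tail-first so it pivoted level in the groove, with its bare end about 10 mm short of the bridge. I then pushed the tail with closed fingers until the force rose to 9 N at the stop. Last, I swung the gate shut against its stop, let go and lifted clear.

**Last checks:**
- **Pin along the groove:** the tail measured at jig x −39.4 mm (nominal −40). The red/bare boundary was at +0.7 mm (nominal +2), so the two readings disagree by about 2 mm. The force at the stop supports the pin being home.
- **Pin across the groove:** the axis was within about 0.3 mm of the groove's line.
- **Pin height:** the top read level but about 2 mm high in depth, which I took as camera bias.
- **Gate:** about −0.005 rad.
- **Robot:** wrist force was about zero, with the gripper well clear.
- **Not re-measured:** I did not look at the blue pin again after taking the red one. The bystanders in the last picture looked undisturbed, but I did not measure them.

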